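Fetch the deep component tray from under a stack, rack it and restack

TASK

The placer needs the deep component tray, which sits under two shallow trays in one of the two stacks: lift those off and set them aside, put the deep tray in the empty bay of the tray rack, down flat between the corner angles, then restack the two shallow trays in their old order on the bottom tray, which stays where it stands, each seated fully in the rim below. The trays are open and full of loose parts, so keep them level and set them down rather than drop them, and leave the other stack, the tray already in the rack, the camera microscope, the mouse, the tweezer box and the empty snap boxes undisturbed.

Things in the scene. Friction and masses are not known exactly. Their poses are not given: they have to be found in the camera images.
- tray_deep_mid (a point): the deep tray: black plastic component tray, 120 mm long (its x) x 60 mm wide (its y) like the others, but 56 mm high where they are 36; it starts third from the top, and only one of the two stacks has it. The point is its centre, 28 mm above its underside. About 260 g, the others about 160 g; all are made as told under the top tray and are the same either way round
- tray_upper_mid (a point): top tray of the deep tray's stack: 120 x 60 x 36 mm high, holds eight clear-lidded snap boxes; point at its centre, 18 mm above its underside. All trays: straight outer walls 3 mm thick begin 6 mm above the underside; a round-edged foot below them, 110 x 50 mm, drops inside the rim of the tray below (2 mm play each side), so stacking adds the height less 6 mm. Filled to 10 mm below the rim
- tray_lower_mid (a point): the second tray of that stack, between the top tray and the deep tray: black plastic component tray, 120 mm long (its x) x 60 mm wide (its y) x 36 mm high, rows of small chips in it. The point is its centre, 18 mm above its underside
- tray_base_mid (a point): the bottom tray of that stack, under the deep tray, standing loose on the bench: black plastic component tray, 120 mm long (its x) x 60 mm wide (its y) x 36 mm high. The point is its centre, 18 mm above its underside
- bay_free_floor (a point): the empty bay of the tray rack: centre of its floor, 12 mm above the bench. A fixed grey sheet-metal holder for one tray laid along its x (the rack's x); four corner angles, rising 14 mm above the floor, leave 128 mm (x) x 68 mm (y) between them and cover only the last 16 mm of the long sides, so the middle of the sides is open
- bay_tray_mid (a point): tray already in the rack's other bay, 115 mm beside the empty one: black plastic component tray, 120 mm long (its x) x 60 mm wide (its y) x 36 mm high, eight clear-lidded snap boxes. The point is its centre, 18 mm above its underside
- rack_center (a point): the tray rack, fixed to the bench: aluminium plate 180 mm (x) x 250 mm (y), 8 mm thick, this point at the centre of its upper face; a rail along its +x edge, 20 mm wide, reaches 38 mm above the bench (a bay's clip 44 mm). Two bays side by side along y
- spare_0_mid (a point): bottom tray of the other stack, a stack of three shallow trays only: black plastic component tray, 120 mm long (its x) x 60 mm wide (its y) x 36 mm high. The point is its centre, 18 mm above its underside
- spare_1_mid (a point): middle tray of the other stack, a stack of three shallow trays only: black plastic component tray, 120 mm long (its x) x 60 mm wide (its y) x 36 mm high. The point is its centre, 18 mm above its underside
- spare_2_mid (a point): top tray of the other stack, a stack of three shallow trays only: black plastic component tray, 120 mm long (its x) x 60 mm wide (its y) x 36 mm high. The point is its centre, 18 mm above its underside
- microscope_base (a point): camera microscope on its stand, fixed to the bench; the point is the centre of its base's underside. Base plate 150 mm (x) x 110 mm (y) x 12 mm thick, with a circuit board on it; upright post 58 mm to +x of the centre, 300 mm high; the camera, 40 mm across, hangs over the centre from 150 to 275 mm above the bench
- mouse_mid (a point): black computer mouse lying on the bench, about 115 mm (x) x 64 mm x 38 mm high, the point at its centre, 19 mm up
- snap_boxes_mid (a point): two small empty black snap boxes hooked together, 53 x 34 x 22 mm high in all, lying on the bench; the point is their centre, 11 mm up
- tweezer_box_mid (a point): small open black box, 42 x 42 x 36 mm high, with red tweezers standing in it, points up, 115 mm above the bench; the point is on its axis 18 mm up

How it is judged:
By the outcome, as a careful person would: the job done as asked, in the order asked, and still so for the second after the job is handed in, with the robot touching nothing.
It also fails if it takes over 72 s, if anything falls off the work surface, if the arm or the gripper's body presses on something with over 40 N, if the wrist force passes 120 N, or if a joint passes its speed limit or range.

ROBOT

A 6-joint arm with a two-finger parallel gripper is mounted at the origin on the work surface. World frame = base frame: x ahead of the robot, y to its left, z up, the work surface at z = 0. Lengths are in m, angles in rad, forces in N, time in s.
With the tool pointing down it reaches from about 0.3 to 0.825 m from the base axis. Payload 5.4 kg.
Tool frame: the origin (TCP) lies midway between the tips of the shut fingers; the grasp point (between the pads) lies 19 mm behind it; z points along the fingers, y is the line along which they close (so a half turn about z gives the same grasp; the last joint's range is limited). The gripper opens to 92 mm and grips with 3 to 60 N. Pads are 20 mm wide; open, the fingers measure 128 mm over their backs; the gripper's body (75 mm by 189 mm) begins 69 mm behind the grasp point.
Start: joints at [-1.54, 0.158, 1.597, -0, 1.386, -0.21], TCP at [0.137, -0.558, 0.215] pointing down, gripper open.
Joint ranges: [-2.91, 2.91], [-0.94, 2.29], [0.18, 2.7], [-1.29, 4.43], [0.17, 2.64], [-3, 3]. Speed limits (rad/s): [2.57, 2.57, 3.14, 3.14, 3.14, 3.14].

INTERFACE

Orientations are given as a rotation vector (axis times angle).
In Python, from rig import arm, kin, snapshot, get_calibration, ticket, cut_out gives the robot as it stands. Calls block until the motion is done:
- arm.move_ptp(position, orientation): joint-space move of the TCP to a pose.
- arm.move_l(position, feed=0.15, frame=None): straight line of the TCP; frame=None keeps the orientation; feed is the mean speed in m/s.
- arm.move_joints(angles): joint-space move.
- arm.set_gripper(opening, squeeze=None): finger opening in m; squeeze is the grip in N (None keeps the last); returns when the fingers have stopped.
- arm.hold(seconds).
- kin.ik(position, orientation): joint angles nearest the present ones, or None.
- snapshot(name): name is "scene" or "top" or "wrist"; returns the picture (400x640x3 uint8, red, green, blue); there is no depth.
- get_calibration(name): a dict with "fov_y" (degrees; the focal length in pixels is half the picture's height over the tangent of half this angle, whatever the lens; pixels are square), "cx", "cy" (the principal point, pixels), "origin" and "rotation" of the camera in the world. Camera axes: x right, y up, looking along -z (the intrinsics and any distortion apply to the point x, -y, -z); pixel columns grow to the right and rows downward; lengths in m; the calibration is good to about 2 mm. A picture is of the moment at which its call begins: read the wrist's pose just before it. get_calibration takes no time and is no camera call; for the wrist camera it gives the pose at the moment of the call.
A pose or a line that the arm cannot do raises arm.IKError and nothing moves.
- ticket.job_done(): hands the job in; it is judged then, once.
Trained networks look in the newest picture that a camera, given by its name, has taken for a name from the list of things; names that differ only in an ending like _2 or _b are one class to them, and where a whole thing is asked for, a point or a joint stands for the part that bears it (a point fixed in the world has none). Each returns a list of dicts, best first, with "confidence" (0 to 1); they miss things now and then, are a little off and sometimes report something else, mostly with a low value. They report only what shows in the picture. A call takes as long as a camera call.
- cut_out(camera, query): "pixels" (400x640 bool, what is visible of it) and "pixel" ([column, row] in pixels, amid what is visible of it).
Readings, each from a call of its own:
- arm.get_clock(): time.
- arm.get_joint_pos(): joint angles.
- arm.get_qvel(): joint speeds.
- arm.get_tau(): joint torques, N m.
- arm.get_tool_pos(): TCP position.
- arm.get_eef_rot(): TCP orientation.
- arm.get_ft_force(): force on the tool from outside, world axes, zero at the start.
- arm.get_wrist_torque(): the same for the moment, N m.
- arm.get_opening(): finger opening in m.
- arm.get_grip_force(): force on a finger pad.
Only numpy, scipy, OpenCV 4.12 (cv2) and the standard library are available. Lean on these libraries where they do the work, as an engineer would, in place of code of your own. Each camera call takes 0.05 s, during which the arm holds its last target. There are 200 camera calls.

## Working session

There is one attempt and no reset: what is moved stays moved. The work goes in short steps, each a Python script; the robot and the scene stay as the last script left them, time stands still between calls to the robot, and variables do not carry over. Pictures are saved under pics/ and viewed, at most 10 in all, crops included, and the job is handed in when it is done.

```bash
ls; mkdir -p pics
python3 - <<'E'
from rig import arm, kin, snapshot, get_calibration
import cv2, numpy as np
for n in ("scene","top","wrist"):
    c=get_calibration(n); print(n,c)
    im=snapshot(n); cv2.imwrite(f"pics/{n}0.png",im[:,:,::-1])
print(arm.get_clock(),arm.get_eef_rot())
E
```

```text
pics
scene {'fov_y': 49.955699524370246, 'cx': 324.9083770286535, 'cy': 196.88043536319165, 'origin': array([ 1.21581629, -0.27301724,  0.85490401]), 'rotation': array([0.66332568, 0.43450984, 1.13756148])}
top {'fov_y': 48.66601612660601, 'cx': 313.98748947894063, 'cy': 206.2867650429357, 'origin': array([0.33975276, 0.02406032, 1.19810971]), 'rotation': array([ 0.17028951, -0.18288288, -1.62608458])}
wrist {'fov_y': 64.78269957344901, 'cx': 316.0620180871876, 'cy': 198.42333057209183, 'origin': array([ 0.20270234, -0.54148486,  0.38292497]), 'rotation': array([-0.20085372,  0.15959977, -1.3228889 ])}
0.15 [-3.11752248e+00 -3.77110903e-01 -1.52007300e-04]
```

View pics/scene0.png

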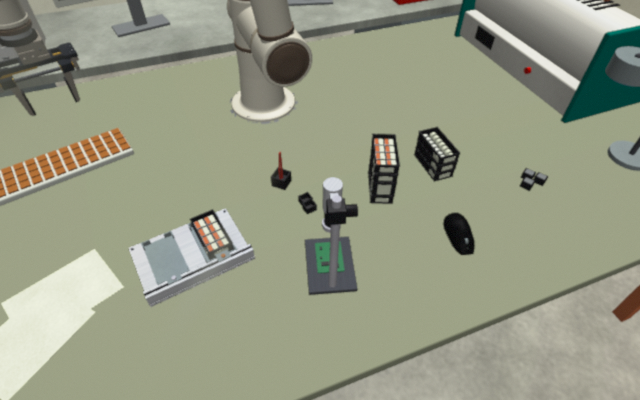

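View pics/top0.png

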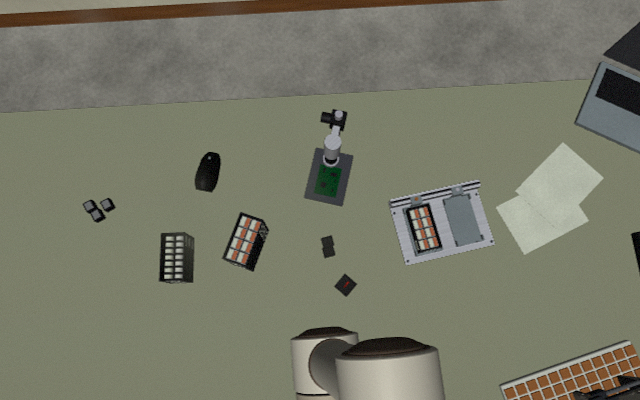

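The deep stack (four trays) is at scene (383,168) / top (245,242). The three-tray stack is at scene (435,153) / top (177,258). The empty bay is at top (462,220), with the microscope at top (330,175) between stack and rack.

```bash
cat > h.py <<'E'
import numpy as np, cv2
from scipy.spatial.transform import Rotation as R
from scipy.optimize import least_squares, minimize
from rig import arm, kin, snapshot, get_calibration, ticket, cut_out
def proj(P,c):
    q=(np.atleast_2d(P)-c["origin"])@R.from_rotvec(c["rotation"]).as_matrix()
    f=200/np.tan(np.radians(c["fov_y"]/2))
    return np.c_[c["cx"]+f*q[:,0]/-q[:,2], c["cy"]+f*q[:,1]/q[:,2]]
def ray(px,c):
    f=200/np.tan(np.radians(c["fov_y"]/2))
    d=np.array([(px[0]-c["cx"])/f,-(px[1]-c["cy"])/f,-1])
    return R.from_rotvec(c["rotation"]).as_matrix()@d
def onplane(px,c,z):
    d=ray(px,c); return c["origin"]+d*(z-c["origin"][2])/d[2]
def tri(obs): # [(px,c)]
    A=np.zeros((3,3));b=np.zeros(3)
    for p,c in obs:
        d=ray(p,c);d/=np.linalg.norm(d);M=np.eye(3)-np.outer(d,d);A+=M;b+=M@c["origin"]
    return np.linalg.solve(A,b)
def box(x,y,zt,yaw,L,W,h):
    s=np.array([[a,b] for a in(-1,1) for b in(-1,1)])*[L/2,W/2]
    r=np.array([[np.cos(yaw),-np.sin(yaw)],[np.sin(yaw),np.cos(yaw)]])
    p=s@r.T+[x,y]
    return np.r_[np.c_[p,np.full(4,zt)],np.c_[p,np.full(4,zt-h)]]
def tool(yaw): # tool pointing down, closing line (y) at angle yaw+90deg: tool x at yaw
    return (R.from_euler('z',yaw)*R.from_euler('x',np.pi)).as_rotvec()
E
python3 - <<'E'
from h import *
names="tray_upper_mid tray_lower_mid tray_deep_mid tray_base_mid spare_2_mid spare_0_mid bay_tray_mid bay_free_floor rack_center microscope_base mouse_mid snap_boxes_mid tweezer_box_mid".split()
res={}
for cam in("top","scene"):
    im=snapshot(cam)[:,:,::-1].copy()
    for i,n in enumerate(names):
        for j,d in enumerate(cut_out(cam,n)[:2]):
            m=d["pixels"]; 
            print(cam,n,round(d["confidence"],2),np.round(d["pixel"]),m.sum(), np.round(onplane(d["pixel"],get_calibration(cam),.02),3))
            res[f"{cam}/{n}/{j}"]=m
np.savez_compressed("masks.npz",**res)
print(arm.get_clock())
E
```

```text
top tray_upper_mid 0.85 [244. 239.] 1386 [0.529 0.201 0.02 ]
top tray_upper_mid 0.24 [256. 243.] 34 [0.516 0.168 0.02 ]
top tray_deep_mid 0.7 [259. 255.] 89 [0.483 0.16  0.02 ]
top tray_base_mid 0.56 [258. 254.] 64 [0.484 0.162 0.02 ]
top tray_base_mid 0.21 [458. 217.] 1456 [ 0.552 -0.382  0.02 ]
top spare_2_mid 0.83 [171. 258.] 1329 [0.49  0.396 0.02 ]
top spare_2_mid 0.62 [460. 220.] 1510 [ 0.545 -0.387  0.02 ]
top spare_0_mid 0.53 [192. 251.] 30 [0.504 0.338 0.02 ]
top bay_tray_mid 0.61 [425. 228.] 1211 [ 0.527 -0.29   0.02 ]
top bay_free_floor 0.55 [460. 217.] 1481 [ 0.552 -0.389  0.02 ]
top rack_center 0.75 [436. 221.] 3179 [ 0.545 -0.323  0.02 ]
top microscope_base 0.66 [332. 167.] 2723 [ 0.714 -0.052  0.02 ]
top mouse_mid 0.88 [209. 174.] 801 [0.716 0.291 0.02 ]
top mouse_mid 0.15 [257. 253.] 111 [0.489 0.165 0.02 ]
top snap_boxes_mid 0.64 [423. 228.] 1241 [ 0.529 -0.284  0.02 ]
top snap_boxes_mid 0.54 [328. 246.] 200 [ 0.497 -0.025  0.02 ]
top tweezer_box_mid 0.84 [343. 284.] 284 [ 0.392 -0.056  0.02 ]
scene tray_upper_mid 0.67 [384. 154.] 1068 [0.405 0.248 0.02 ]
scene tray_
[... 165 characters left out ...]
1 0.02 ]
scene tray_base_mid 0.79 [383. 200.] 149 [0.565 0.163 0.02 ]
scene spare_2_mid 0.73 [438. 148.] 974 [0.436 0.411 0.02 ]
scene spare_0_mid 0.69 [427. 172.] 290 [0.515 0.327 0.02 ]
scene bay_tray_mid 0.58 [208. 231.] 1199 [ 0.504 -0.287  0.02 ]
scene bay_free_floor 0.82 [165. 259.] 1538 [ 0.548 -0.396  0.02 ]
scene rack_center 0.87 [189. 261.] 3573 [ 0.574 -0.346  0.02 ]
scene microscope_base 0.79 [332. 249.] 3967 [ 0.664 -0.024  0.02 ]
scene mouse_mid 0.7 [461. 231.] 911 [0.729 0.297 0.02 ]
scene mouse_mid 0.47 [190. 259.] 3909 [ 0.571 -0.342  0.02 ]
scene snap_boxes_mid 0.63 [305. 206.] 284 [ 0.511 -0.037  0.02 ]
scene tweezer_box_mid 0.97 [281. 178.] 341 [ 0.39  -0.064  0.02 ]
1.55
```

Run:
```python
from h import *
t0=arm.get_clock()
o=arm.get_tool_pos();Rt=R.from_rotvec(arm.get_eef_rot());c=get_calibration("wrist")
print("cam in tool",Rt.inv().apply(c["origin"]-o),"axis in tool",Rt.inv().apply(ray((320,200),c)))
import pickle
views=[]
def shoot(tag):
    c=get_calibration("wrist");im=snapshot("wrist");cv2.imwrite(f"pics/{tag}.png",im[:,:,::-1])
    out={}
    for q in (["bay_free_floor","rack_center","bay_tray_mid"] if tag[0]=='r' else ["tray_upper_mid","spare_2_mid"]):
        out[q]=[(d["confidence"],d["pixel"],d["pixels"]) for d in cut_out("wrist",q)[:2]]
        print(tag,q,[(round(a,2),np.round(b),m.sum()) for a,b,m in out[q]])
    pickle.dump((c,out),open(tag+".pkl","wb"))
# camera should sit roughly above the bay: use tool yaw pi so camera offset lies toward base
d=Rt.inv().apply(c["origin"]-o)
def goto(cx,cy,z,yaw):
    r=R.from_rotvec(tool(yaw)); p=np.array([cx,cy,z]); p[:2]-=r.apply(d)[:2]
    ra=r.apply(ray_t);p[:2]-=ra[:2]/-ra[2]*(z+d_z-0.03)
    for yy in (yaw,): 
        arm.move_ptp(p,tool(yy)); print("at",p,arm.get_clock()-t0)
ray_t=Rt.inv().apply(ray((320,200),c)); d_z=-d[2]
yaws=-0.25
for tag,cx,cy,z,dy in (("r1",.54,-.34,.27,0.),("r2",.56,-.43,.27,0.),("s1",.47,.16,.34,0),("s2",.55,.22,.34,0)):
    try: goto(cx,cy,z,yaws); shoot(tag)
    except arm.IKError as e: print(tag,"IK",e)
print(arm.get_clock(),arm.get_joint_pos())
```

```text
cam in tool [ 0.06768701 -0.00051821 -0.16917748] axis in tool [-0.24105462  0.01261527  0.97052284]
at [ 0.57407532 -0.34374638  0.27      ] 1.7832999999999999
r1 bay_free_floor [(0.66, array([352., 179.]), np.int64(5786))]
r1 rack_center [(0.98, array([324., 178.]), np.int64(11289))]
r1 bay_tray_mid [(0.67, array([278., 218.]), np.int64(4539))]
at [ 0.59407532 -0.43374638  0.27      ] 2.4417
r2 bay_free_floor []
r2 rack_center [(0.57, array([269., 204.]), np.int64(9108))]
r2 bay_tray_mid [(0.95, array([224., 224.]), np.int64(2415))]
at [0.52114626 0.15283378 0.34      ] 4.775
s1 tray_upper_mid [(0.85, array([293., 190.]), np.int64(5277))]
s1 spare_2_mid [(0.56, array([170., 226.]), np.int64(3158))]
at [0.60114626 0.21283378 0.34      ] 5.4083000000000006
s2 tray_upper_mid [(0.81, array([355., 236.]), np.int64(4900))]
s2 spare_2_mid [(0.75, array([242., 273.]), np.int64(1308))]
7.1083 [ 1.50282836e-01  2.74012428e-01  1.21783681e+00 -1.67460635e-04
  1.64917937e+00  1.97175217e+00]
```

View pics/r1.png

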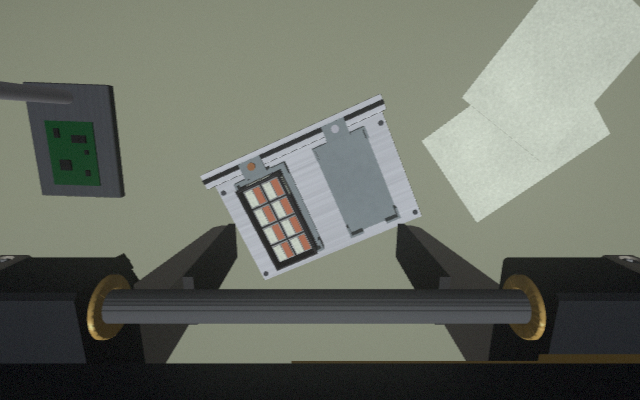

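View pics/s1.png

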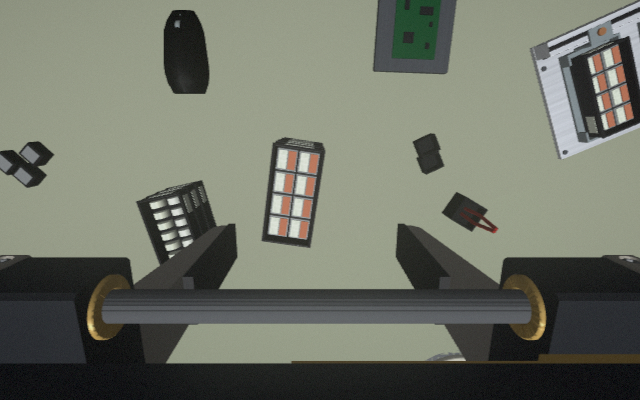

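r1: rack with its empty bay floor around (357,180), corner angles at (320,150), (372,130), (355,232), (392,212), filled bay at (277,220). s1: top tray rim corners at about (275,143), (323,148), (310,246), (263,241).

```bash
cat > fit.py <<'E'
from h import *
import pickle
M=np.load("masks.npz"); ct=get_calibration("top"); cs=get_calibration("scene")
V={t:pickle.load(open(t+".pkl","rb")) for t in("r1","r2","s1","s2")}
def hull(P): return cv2.convexHull(P.astype(np.float32))
def clean(m):
    m=cv2.morphologyEx(m.astype(np.uint8),cv2.MORPH_OPEN,np.ones((3,3)));n,l,s,_=cv2.connectedComponentsWithStats(m)
    return l==1+np.argmax(s[1:,4])
def resid(p,obs,L,W,h):
    out=[]
    for m,c,w in obs:
        P=hull(proj(box(*p,L,W,h),c))
        out+= [w*cv2.pointPolygonTest(P,(float(a[0]),float(a[1])),True) for a in m]
    return np.array(out)
def contour(m):
    cn,_=cv2.findContours(clean(m).astype(np.uint8),cv2.RETR_EXTERNAL,cv2.CHAIN_APPROX_NONE)
    q=hull(max(cn,key=cv2.contourArea)[:,0]).reshape(-1,2)  # dense hull
    c0=q.mean(0); q=q+0.4*(q-c0)/np.linalg.norm(q-c0,axis=1)[:,None]
    out=[]
    for a,b in zip(q,np.roll(q,-1,0)):
        n=max(1,int(np.linalg.norm(b-a)/2)); out+= [a+(b-a)*k/n for k in range(n)]
    return np.array(out)
def fit(obs,p0,L,W,h):
    o=[(contour(m),c,c["w"]) for m,c in obs]
    r=least_squares(resid,p0,args=(o,L,W,h),loss="soft_l1",diff_step=1e-4,x_scale=[.01,.01,.01,.1])
    print(np.round(r.x,4),"rms px per view",[round(float(np.sqrt(np.mean((resid(r.x,[x],L,W,h)/x[2])**2))),2) for x in o]); return r.x
E
python3 - <<'E'
from fit import *
ct["w"]=1;cs["w"]=1
for t in V: V[t][0]["w"]=1
g=lambda t,n:(V[t][1][n][0][2],V[t][0])
print("upper"); 
A=[g("s1","tray_upper_mid"),g("s2","tray_upper_mid"),(M["top/tray_upper_mid/0"],ct)]
p=[fit(A,[.51,.18,.146,-.35],.12,.06,.03), fit(A[:2],[.51,.18,.146,-.35],.12,.06,.03),fit(A+[(M["scene/tray_upper_mid/0"],cs)],[.51,.18,.146,-.35],.12,.06,.03)]
print("baytray")
B=[g("r1","bay_tray_mid"),(M["top/bay_tray_mid/0"],ct),(M["scene/bay_tray_mid/0"],cs)]
pb=fit(B,[.53,-.28,.048,.1],.12,.06,.03)
print("spare2"); fit([g("s1","spare_2_mid"),(M["top/spare_2_mid/0"],ct),(M["scene/spare_2_mid/0"],cs)],[.47,.37,.096,.1],.12,.06,.03)
print("bay floor")
F=[g("r1","bay_free_floor"),(M["top/bay_free_floor/0"],ct),(M["scene/bay_free_floor/0"],cs)]
pf=fit(F,[.55,-.39,.012,.1],.128,.068,.001)
def draw(im,p,c,L,W,h,col,k,o):
    b=(proj(box(*p,L,W,h),c)-o)*k+k/2
    for q in (b[[0,1,3,2]],b[[4,5,7,6]]): cv2.polylines(im,[np.int32(q)],True,col,1)
def crop(fn,o,w,k,ps,c):
    im=cv2.imread(fn)[o[1]:o[1]+w[1],o[0]:o[0]+w[0]];im=cv2.resize(im,None,fx=k,fy=k,interpolation=cv2.INTER_CUBIC)
    for (p,L,W,h,col) in ps: draw(im,p,c,L,W,h,col,k,np.array(o))
    return im
ps=[(p[0],.12,.06,.03,(0,255,255)),(pb,.12,.06,.03,(0,255,0)),(pf,.128,.068,.001,(255,0,255))]
a=crop("pics/r1.png",(200,85),(230,200),2,ps,V["r1"][0]);
b=crop("pics/s1.png",(225,125),(140,140),2,ps,V["s1"][0])
d=crop("pics/top0.png",(380,175),(120,100),3,ps,ct); e=crop("pics/top0.png",(215,200),(60,80),3,ps,ct)
C=np.zeros((720,760,3),np.uint8)
for im,(x,y) in((a,(0,0)),(b,(465,0)),(d,(0,405)),(e,(465,285))): C[y:y+im.shape[0],x:x+im.shape[1]]=im[:, :760-x]
cv2.imwrite("pics/fit1.png",cv2.resize(C[:705],(640,593)) if 0 else C[:600] if 0 else cv2.resize(C[:705],None,fx=.85,fy=.85))
E
```

```text
upper
[ 0.5111  0.1851  0.1486 -0.3995] rms px per view [0.76, 1.07, 0.94]
[ 0.5115  0.1851  0.1496 -0.3993] rms px per view [0.73, 1.1]
[ 0.5109  0.185   0.1478 -0.399 ] rms px per view [0.83, 1.04, 0.87, 1.53]
baytray
[ 0.528  -0.2803  0.0527  0.1746] rms px per view [0.42, 1.13, 0.96]
spare2
[ 0.4857  0.3696  0.0962 -0.0259] rms px per view [7.22, 0.59, 1.24]
bay floor
[ 0.5577 -0.3906  0.0478  0.1598] rms px per view [4.25, 4.77, 2.72]
```

View pics/fit1.png

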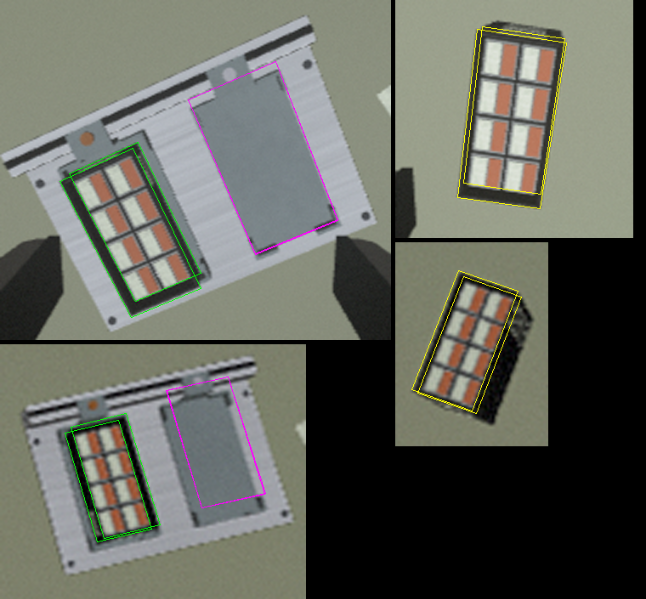

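Run:
```python
import cv2,numpy as np
a=cv2.imread("pics/r1.png")[105:250,300:430];b=cv2.imread("pics/r2.png")
from h import *
import pickle
c=pickle.load(open("r2.pkl","rb"))[0]
q=proj([[.552,-.39,.012]],c)[0];print(q);x,y=int(q[0])-65,int(q[1])-72;print(x,y)
b=b[max(y,0):y+145,x:x+130]
f=lambda m:cv2.resize(m,None,fx=3.05,fy=3.05*1.3,interpolation=cv2.INTER_CUBIC)
C=np.hstack([f(a),f(b)]);print(C.shape);cv2.imwrite("pics/bay.png",C)
```

```text
[293.69993776 208.63577606]
228 136
(575, 792, 3)
```

View pics/bay.png

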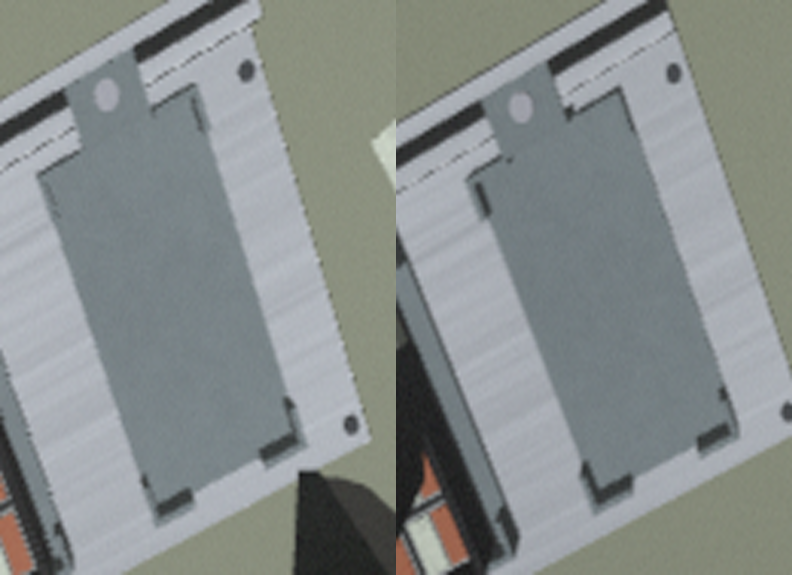

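bay.png: the outer corner-angle corners are visible in both views (left: (38,178), (200,85), (303,443), (159,524); right: (466,180), (621,88), (740,437), (597,511)). I'll fit a rectangle of free size and height to them.

Run:
```python
from fit import *
s=np.array([792/2/130,575/145])
r1=np.array([[159,524],[303,443],[38,178],[200,85]])/s+[300,105]-.5
r2=np.array([[201,511],[344,437],[70,180],[225,88]])/s+[228,136]-.5
ord_=[1,0,3,2] # box order (-x,-y),(-x,+y),(+x,-y),(+x,+y): near-right,near-left,far-right,far-left
def f(p):
    b=box(p[0],p[1],p[2],p[3],p[4],p[5],.01)[:4]
    return np.concatenate([(proj(b,V[t][0])-o[ord_]).ravel() for t,o in(("r1",r1),("r2",r2))])
r=least_squares(f,[.55,-.39,.02,.17,.13,.07]);print(np.round(r.x,4),np.round(r.fun.reshape(2,4,2),1).tolist())
for z in(.026,):
    r=least_squares(lambda p:f([p[0],p[1],z,*p[2:]]),[.55,-.39,.17,.13,.07]);print(z,np.round(r.x,4))
# bay from filled tray: 115 mm to -y of it
y=.17;pb=np.array([.528,-.2803]);print("from bay tray",pb-.115*np.array([-np.sin(y),np.cos(y)]))
# candidate set-aside IK
for p in((.36,.24),(.64,.13),(.33,.10),(.66,.125),(.40,.04)):
    for w in(-.4,-.4+np.pi): print(p,w,np.round(kin.ik([*p,.01],tool(w)),2) if kin.ik([*p,.01],tool(w)) is not None else None)
for w in(.17,.17+np.pi):print("bay",kin.ik([.556,-.39,.04],tool(w)))
```

```text
[ 0.5466 -0.3938  0.0222  0.1657  0.1334  0.0735] [[[1.3, 0.3], [-0.7, 0.2], [-0.8, -0.1], [0.3, -0.3]], [[-0.0, -0.7], [-0.4, 0.1], [-0.3, 0.7], [0.7, -0.3]]]
0.026 [ 0.5475 -0.3939  0.1657  0.1322  0.0728]
from bay tray [ 0.54745597 -0.39364225]
(0.36, 0.24) -0.4 [ 0.31  0.08  2.14 -0.    0.93  2.28]
(0.36, 0.24) 2.741592653589793 [ 0.31  0.08  2.14 -0.    0.93 -0.86]
(0.64, 0.13) -0.4 [ 0.02  0.57  1.5  -0.    1.07  1.99]
(0.64, 0.13) 2.741592653589793 [ 0.02  0.57  1.5  -0.    1.07 -1.16]
(0.33, 0.1) -0.4 [-0.06 -0.17  2.38 -0.    0.94  1.91]
(0.33, 0.1) 2.741592653589793 [-0.06 -0.17  2.38 -0.    0.94 -1.23]
(0.66, 0.125) -0.4 [ 0.01  0.61  1.44 -0.    1.09  1.98]
(0.66, 0.125) 2.741592653589793 [ 0.01  0.61  1.44 -0.    1.09 -1.16]
(0.4, 0.04) -0.4 [-0.2  -0.    2.22 -0.    0.92  1.77]
(0.4, 0.04) 2.741592653589793 [-0.2  -0.    2.22  0.    0.92 -1.37]
bay [-0.78916708  0.59013529  1.40319904  0.          1.14825832  0.61162925]
bay [-0.78916708  0.59013529  1.40319904  0.          1.14825832 -2.52996341]
```

Stack top is at (0.511, 0.185, 0.147), yaw −0.40. The bay is at (0.5475, −0.3938), yaw 0.166, and two independent estimates agree on it. Start with the upper tray.

```bash
cat > job.py <<'E'
from h import *
S=np.array([.511,.185]);YS=-.399;A=np.array([.355,.23]);B=np.array([.33,.10]);BAY=np.array([.5475,-.3938]);YB=.166
def say(*a): print(f"{arm.get_clock():.2f}",*a)
def pick(xy,z,yaw,up,sq=25,above=.06):
    arm.move_ptp([*xy,z+above],tool(yaw)); arm.move_l([*xy,z],feed=.15)
    arm.set_gripper(.05,squeeze=sq)
    say("grip",round(arm.get_opening(),4),round(arm.get_grip_force(),1))
    arm.move_l([*xy,z+.01],feed=.05); arm.move_l([*xy,up],feed=.2)
    say("lifted",round(arm.get_opening(),4),np.round(arm.get_ft_force(),1))
def place(xy,z,yaw,up,op=.085,gap=.004):
    arm.move_l([*xy,z+gap],feed=.15,frame=tool(yaw)); arm.hold(.1)
    f0=arm.get_ft_force()[2]; k=0
    for k in np.arange(gap-.001,-.0031,-.001):
        arm.move_l([*xy,z+k],feed=.02); f=arm.get_ft_force()[2]-f0
        if f>2: break
    say("down at dz",round(k,4),"df",round(f,1),np.round(arm.get_wrist_torque(),2))
    arm.set_gripper(op); arm.move_l([*xy,up],feed=.2)
E
python3 - <<'E'
from job import *
pick(S,.119,YS,.19)
arm.move_l([*A,.12],feed=.25)
place(A,.009,YS,.12)
c=get_calibration("wrist");im=snapshot("wrist")
say(); cv2.imwrite("pics/a1.png",im[:,:,::-1])
print(np.round(proj([[*A,.036],[*S,.116]],c)))
E
```

```text
9.02 grip 0.0598 25.0
9.82 lifted 0.0593 [-0.9 -0.9 -1.6]
12.65 down at dz 0.0 df 6.6 [-0.08  0.35  0.  ]
13.95
[[317. 204.]
 [276. -91.]]
```

View pics/a1.png

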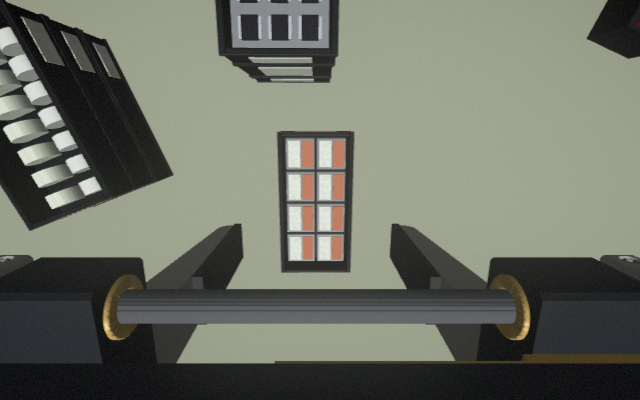

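Upper tray is set down flat at (317,200), and the lower tray is still on the stack at (277,25). Next, the lower tray.

Run:
```python
from job import *
arm.move_l([*A,.17],feed=.3)
pick(S,.089,YS,.16,above=.08)
arm.move_l([*(B+[.05,.02]),.12],feed=.25)
place(B,.009,YS,.15)
# look at the deep tray from the way back
arm.move_l([.47,.16,.26],feed=.35)
c=get_calibration("wrist");im=snapshot("wrist");cv2.imwrite("pics/d1.png",im[:,:,::-1])
r=cut_out("wrist","tray_deep_mid");print([(x["confidence"],x["pixel"],x["pixels"].sum()) for x in r][:2])
from fit import *
c["w"]=1; 
if r: fit([(r[0]["pixels"],c)],[*S,.086,YS],.12,.06,.05)
im=im[:,:,::-1].copy()
b=proj(box(*S,.086,YS,.12,.06,.05),c); cv2.polylines(im,[np.int32(b[[0,1,3,2]])],True,(0,255,255),1)
cv2.imwrite("pics/d1.png",im);say()
```

```text
16.13 grip 0.0599 25.0
16.94 lifted 0.06 [-0.   0.2 -0.6]
19.75 down at dz 0.0 df 9.5 [ 0.01  0.64 -0.02]
[(0.97, [278.6, 154.3], np.int64(6381))]
[ 0.511   0.1859  0.0882 -0.4026] rms px per view [0.22]
21.93
```

View pics/d1.png

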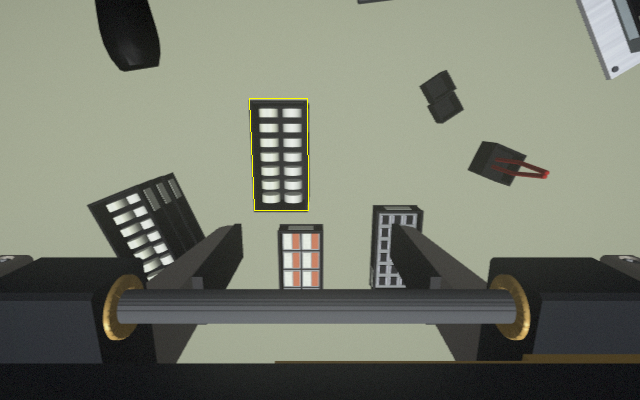

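The deep tray sits exactly where predicted (yellow outline at (279,155)), with both shallow trays aside. Next, move the deep tray to the bay, passing near the base to avoid the microscope.

Run:
```python
from job import *
pick(S,.058,YS,.21,sq=35,above=.08)
arm.move_l([.43,.03,.21],feed=.3)
arm.move_ptp([*BAY,.17],tool(YB)); say("over bay",np.round(arm.get_tool_pos(),4))
arm.move_l([*BAY,.07],feed=.15)
place(BAY,.040,YB,.15,gap=.005)
arm.move_l([BAY[0],BAY[1],.2],feed=.3)
c=get_calibration("wrist");im=snapshot("wrist");r=cut_out("wrist","tray_deep_mid")
from fit import *
c["w"]=1
print([(x["confidence"],x["pixel"]) for x in r][:2])
if r: fit([(r[0]["pixels"],c)],[*BAY,.068,YB],.12,.06,.05)
im=im[:,:,::-1].copy()
b=proj(box(*BAY,.068,YB,.12,.06,.05),c); cv2.polylines(im,[np.int32(b[[0,1,3,2]])],True,(0,255,255),1)
cv2.imwrite("pics/b1.png",im);say()
```

```text
23.69 grip 0.0596 35.0
24.90 lifted 0.06 [ 0.1  0.1 -3.7]
27.26 over bay [ 0.5483 -0.3926  0.1702]
29.74 down at dz 0.0 df 5.5 [0.43 0.35 0.05]
[(0.55, [314.6, 189.5])]
[ 0.5476 -0.3937  0.072   0.1679] rms px per view [0.55]
31.41
```

View pics/b1.png

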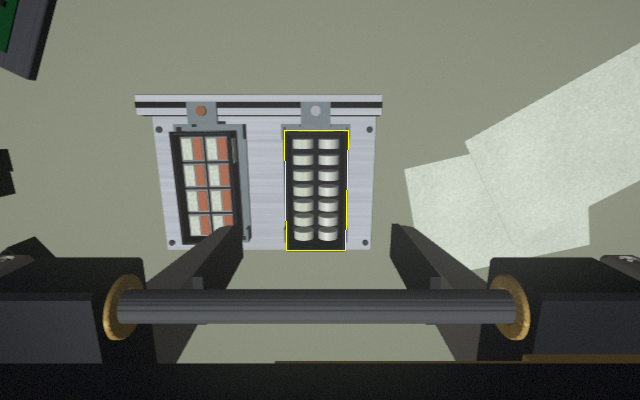

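The deep tray is in the bay at (316,190), flat and matching the prediction. Go back, measure the base tray, then restack the lower tray.

Run:
```python
from job import *
arm.move_ptp([.43,.03,.24],tool(YS)); arm.move_l([.47,.16,.22],feed=.35)
c=get_calibration("wrist");snapshot("wrist");r=cut_out("wrist","tray_base_mid")
from fit import *
c["w"]=1;print([(x["confidence"],x["pixel"]) for x in r][:2])
p=fit([(r[0]["pixels"],c)],[*S,.036,YS],.12,.06,.03) if r else None
say()
arm.move_l([*(B+[.03,.01]),.13],feed=.35)
pick(B,.009,YS,.13)
if p is not None:
    z=least_squares(lambda q:resid([*q[:2],.036,q[2]],[(contour(r[0]["pixels"]),c,1)],.12,.06,.03),[*S,YS],loss="soft_l1",diff_step=1e-4,x_scale=[.01,.01,.1]).x;print("base at fixed z",np.round(z,4))
```

```text
[(0.94, [284.0, 155.9])]
[ 0.51    0.1858  0.0387 -0.4003] rms px per view [0.24]
33.67
35.67 grip 0.0602 25.0
36.73 lifted 0.0597 [-0.7 -0.9 -1. ]
base at fixed z [ 0.5099  0.1862 -0.3993]
```

Run:
```python
from job import *
T=np.array([.5106,.1856])
arm.move_l([*T,.12],feed=.25)
place(T,.039,YS,.13,gap=.009)
arm.move_l([*(A+[.03,-.01]),.13],feed=.35)
pick(A,.009,YS,.15)
arm.move_l([*T,.15],feed=.25)
place(T,.069,YS,.17,gap=.009)
arm.move_l([.47,.16,.30],feed=.3)
c=get_calibration("wrist");im=snapshot("wrist");r=cut_out("wrist","tray_upper_mid")
from fit import *
c["w"]=1;fit([(r[0]["pixels"],c)],[*S,.096,YS],.12,.06,.03);say()
im2=snapshot("scene")
a=cv2.resize(im[:,:,::-1][60:260,200:400],(400,400),interpolation=cv2.INTER_CUBIC);b=cv2.resize(im2[:,:,::-1][110:220,340:450],(400,400),interpolation=cv2.INTER_CUBIC)
cv2.imwrite("pics/end.png",np.hstack([a,b]))
```

```text
40.67 down at dz 0.0 df 5.2 [-0.07  0.48 -0.02]
43.76 grip 0.0596 25.0
44.92 lifted 0.0597 [-0.5  0.2 -1.9]
48.70 down at dz 0.0 df 5.3 [-0.07  0.42 -0.04]
[ 0.5098  0.1866  0.0998 -0.3929] rms px per view [0.77]
50.61
```

View pics/end.png

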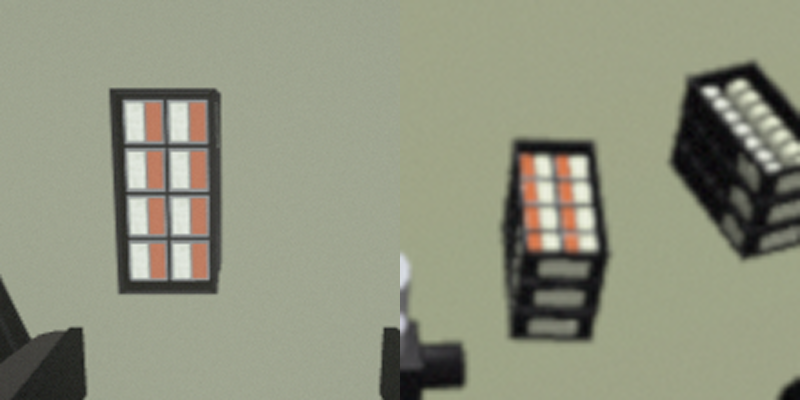

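The picture shows the three trays restacked evenly, the upper tray (boxes) on top, and both shallow trays seated at exactly the expected height. The other stack looks untouched. Handing in.

```bash
python3 -c "
from rig import ticket
print(ticket.job_done())"
```

```text
the job is handed in; nothing more can be done
None
```

The deep tray is flat in the empty rack bay, the two shallow trays are back on the bottom tray in their old order and seated, and the job was handed in at about 51 s (limit 72 s); I saw no sign of anything else being disturbed.

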